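# Set the weld-depth stop with the loose socket cap

## Task

Lift the square socket cap up and off its storage post and seat it fully on the welding fixture's stop screw, its slots over the screw's cross pin. Turn it clockwise (seen from above) until the screw bottoms out, then back it off a quarter turn and finish while still holding the seated cap there in the gripper, so the setting can be locked. Leave the plain ring and the other things on the table where they are.

Things in the scene. Friction and masses are not known exactly. Their poses are not given: they have to be found in the camera images.
- cap: Loose square aluminium cap, 40 x 40 mm, 45 tall, 0.12 to 0.24 kg, upright over one post of the stand, any yaw. Origin: centre of its underside, z up, x and y square to the side faces. Upper 20 mm solid, lower 25 with a bore (about 15 mm) crossed by slots 8 mm wide along x and y, open below: fits the pin at every quarter turn. Grip two facing sides, e.g. TCP 32 mm above the origin.
- screw_tip (a point): Tip of the stop screw, on its axis; turns and travels with it, z up. 14 mm rod, chamfered; a 6 mm cross pin 32 mm long lies along this point's x, 14.5 mm below the tip; a 32 mm collar has its top 23.5 mm below the tip. A seated cap rests on the collar (cap origin 23.5 mm below this point); not in line with the pin it stands 12 mm higher on the pin, and drops in when turned into line and let down.
- fixture: Dark steel welding fixture, 150 x 130 x 20 mm, bolted down, with a steel boss in its middle, 56 mm across, top 40 mm above the table; the stop screw stands upright out of the boss. Origin: centre of its underside, below the screw.
- stop_screw (a joint): Screw angle, rad; grows clockwise seen from above. 6.0 is bottomed out (hard stop, collar on boss); starts at 2.0 to 3.6. It goes down 8 mm per turn (tip 76.1 mm above the table at 0, 68.5 mm at 6.0), needs about 0.08 N m and stays where left. The cap has about 0.15 rad of play on the pin, so the screw lags the cap on reversing.
- stand: Grey storage stand bolted down, base 70 x 200 x 12 mm, two steel posts 65 mm either side of its origin along its y. Origin: centre of its underside. On each post a 32 mm disc, top 60 mm above the table, carries the hung thing, and a 12 mm peg reaches 20 mm higher into it. One post carries the cap, the other the ring.
- ring: Plain round steel ring, 48 mm outside, 20 mm hole, 16 mm tall, hanging on the other post; not needed. Origin: centre of its underside.
- parts_bin: Green open plastic bin, 100 x 130 x 70 mm, with black rubber bushes; not needed. Origin: centre of its underside.
- nest_cup: Open round steel cup, 60 mm across, 45 mm tall; not needed. Origin: centre of its underside.
- tooth_block: Dark red block with four teeth, 50 x 80 x 36 mm; not needed. Origin: centre of its underside.
Not all that is in view belongs to the job. Leave any green, orange or pink look-alike of the cap alone.

How it is judged:
On the way, in this order (a step that is already met when the one before it is completed fails the run):
1. the cap is lifted clear above its post (height (world z) of cap above 0.083 m and contact force between the fingers and cap above 0.5 N), for 0.1 s.
2. the cap is fully seated on the stop screw, over the cross pin (horizontal distance between cap and screw_tip below 0.005 m and z of cap in the frame of screw_tip below -0.0185 m and angle between cap's own z axis and vertical below 0.12 rad), for 0.2 s.
3. the screw is bottomed out, with the cap seated (all of step 2 and value of joint stop_screw above 5.9 rad), for 0.2 s.
At the end, for the whole second after the job is handed in: After bottoming out (within 0.1 rad of the stop), the stop screw stands a quarter turn back from its stop (1.57 rad, within 0.3), the cap is upright and seated on it (axes within 5 mm, no more than 5 mm short of the collar), at rest, and the gripper's fingers still hold it (at least 2 N) (all of step 2 and value of joint stop_screw between 4.129 and 4.729 rad and contact force between the fingers and cap above 2 N and linear speed of cap below 0.02 m/s and angular speed of cap below 0.2 rad/s); the arm keeps its last pose, push and grip.
It fails at once if the plain ring on the other post is disturbed (moved more than 25 mm) (distance of ring from where it was at the start of the episode above 0.025 m).
It fails at once if the parts bin is disturbed (moved more than 25 mm) (distance of parts_bin from where it was at the start of the episode above 0.025 m).
It fails at once if the steel cup is disturbed (moved more than 25 mm) (distance of nest_cup from where it was at the start of the episode above 0.025 m).
It fails at once if the toothed block is disturbed (moved more than 25 mm) (distance of tooth_block from where it was at the start of the episode above 0.025 m).
It also fails if it takes over 72 s, if anything falls off the work surface, if the arm or the gripper's body presses on something with over 40 N, if the wrist force passes 120 N, or if a joint passes its speed limit or range.

## Robot

A 6-joint arm with a two-finger parallel gripper is mounted at the origin on the work surface. World frame = base frame: x ahead of the robot, y to its left, z up, the work surface at z = 0. Lengths are in m, angles in rad, forces in N, time in s.
With the tool pointing down it reaches from about 0.375 to 0.9 m from the base axis. Payload 3.1 kg.
Tool frame: the origin (TCP) lies between the finger pads, 19 mm behind the fingertips; this is the grasp point; z points along the fingers, y is the line along which they close (so a half turn about z gives the same grasp; the last joint's range is limited). The gripper opens to 87 mm and grips with 3 to 60 N. Pads are 19 mm wide; open, the fingers measure 117 mm over their backs; the gripper's body (75 mm by 190 mm) begins 51 mm behind the grasp point.
Start: joints at [-1.28, 0.527, 1.433, -0, 1.181, -0.178], TCP at [0.282, -0.558, 0.241] pointing down, gripper open.
Joint ranges: [-3.08, 3.08], [-0.75, 2.2], [0.22, 2.44], [-1.43, 4.57], [0, 2.65], [-2.85, 2.85]. Speed limits (rad/s): [2.79, 2.79, 3.14, 3.14, 3.14, 3.14].

## Interface

Orientations are given as a unit quaternion [x, y, z, w].
In Python, from plant import env gives the robot as it stands.
- The arm moves only by the tool send_rows, never from a script. Its argument "series" is a list of rows, each a list of 7 numbers: the shift along the tool's x, y, z in mm, then the turn, a rotation vector about the tool's x, y, z in rad, then the opening in per cent of the stroke, from 0 (shut) to 100 (fully open). In form: [[tx, ty, tz, wx, wy, wz, jaw], ...]. A call has 1 to 20 rows; each row is the pose to reach, as a shift and turn from the pose commanded when the call began, along the tool's axes at that moment; what a row does not reach only later rows make up. A row lasts 1/10 s, in which the tool goes at most 50 mm and 8.59 degrees, less where a joint would pass 70% of its speed; a pose out of reach is approached as far as the arm can. A call with a gripper value outside its range is refused whole. The fingers move at their own pace and stop on an object; "force" is the grip in N (left out, the last holds). Time passes only in rows, so rows that repeat a pose let the fingers close. It gives the time, the measured TCP pose, the force, the opening and the grip force at its end, in the units of the state.
- env.get_obs(): the state, without advancing time (a new reading comes with each control period).
- env.camera(name): name is "scene" or "top"; returns a dict with "image" (420x560x3 uint8, red, green, blue), "fx", "fy", "cx", "cy" (pixels), "camera_from_world" (4x4, takes a point from world to camera coordinates). Camera axes: x right, y down, z forward; pixel columns grow to the right and rows downward; lengths in m; the calibration is good to about 2 mm. A picture is of the moment at which its call begins. There is no depth.
- env.finish_job(): hands the job in; it is judged then, once.
The state is a dict: "time_s": time; "joint_positions": joint angles; "qd": joint speeds; "effort": joint torques, N m; "tcp_pos": TCP position; "tool_rot": TCP orientation; "contact_force": force on the tool from outside, world axes, zero at the start; "torque": the same for the moment, N m; "opening": finger opening in m; "gripper_force": force on a finger pad.
Only numpy, scipy, OpenCV 4.12 (cv2) and the standard library are available. Lean on these libraries where they do the work, as an engineer would, in place of code of your own. Each camera call takes 0.05 s, during which the arm holds its last target. There are 200 camera calls.

## Working session

There is one attempt and no reset: what is moved stays moved. The work goes in short steps, Python scripts to look and compute and a tool call to move; the robot and the scene stay as the last step left them, time stands still between calls to the robot, and variables do not carry over. Pictures are saved under pics/ and viewed, at most 10 in all, crops included, and the job is handed in when it is done.

Besides the shell and the picture viewer there is one more tool, called after "Emit:" by a JSON object that holds its "op" and its "data", one argument or row to a line. send_rows: Moves the arm, as the interface text tells. Its arguments: {"type":"object","properties":{"series":{"type":"array","items":{"type":"array","items":{"type":"number"}}},"force":{"type":"number"}},"required":["series"]}

```bash
mkdir -p pics
python3 - <<'E'
from plant import env
import cv2,pickle
for n in("top","scene"):
    c=env.camera(n); cv2.imwrite(f"pics/{n}1.png",c["image"][:,:,::-1]); pickle.dump(c,open(n+".pkl","wb"))
    print(n,c["fx"],c["cx"],c["cy"],c["camera_from_world"].round(3).tolist() if hasattr(c["camera_from_world"],'round') else c["camera_from_world"])
print(env.get_obs())
E
```

```text
top 451.0031163309726 270.07929697080203 218.19041077961896 [[0.013, -1.0, 0.01, -0.03], [-0.993, -0.014, -0.118, 0.596], [0.118, -0.008, -0.993, 1.015], [0.0, 0.0, 0.0, 1.0]]
scene 437.6430915469493 283.13003377453583 209.34884296854605 [[0.818, 0.574, -0.023, -0.477], [0.319, -0.486, -0.814, -0.127], [-0.478, 0.659, -0.581, 1.462], [0.0, 0.0, 0.0, 1.0]]
{'time_s': 0.1, 'joint_positions': array([-1.28049720e+00,  5.28347348e-01,  1.43376665e+00, -3.00015254e-05,
        1.18137309e+00, -1.78509925e-01]), 'qd': array([-0.00021029, -0.00016825, -0.00259923,  0.00026162,  0.00120226,
        0.00042628]), 'effort': array([-8.50199085e-04, -4.40988350e+01, -1.77149230e+01,  6.34048996e-02,
        5.33827522e-02, -5.54975406e-05]), 'tcp_pos': array([ 0.28222549, -0.55696374,  0.24038772]), 'tool_rot': array([ 9.72651059e-01,  2.32269284e-01, -6.67673267e-05, -9.44962972e-04]), 'contact_force': array([-0.83815218, -0.28992812,  0.34435236]), 'torque': array([ 0.00322574,  0.0234211 , -0.02161346]), 'gripper_force': 0.0, 'opening': 0.08714635070570446}
```

View pics/top1.png

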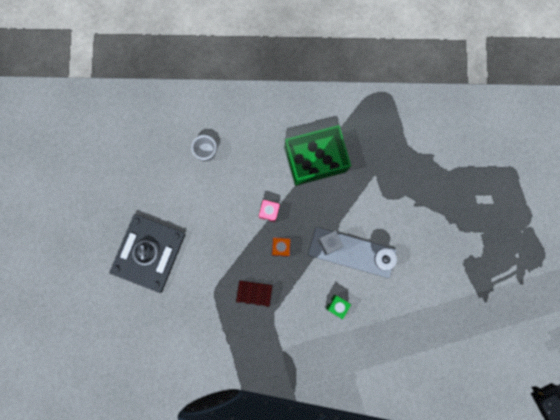

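View pics/scene1.png

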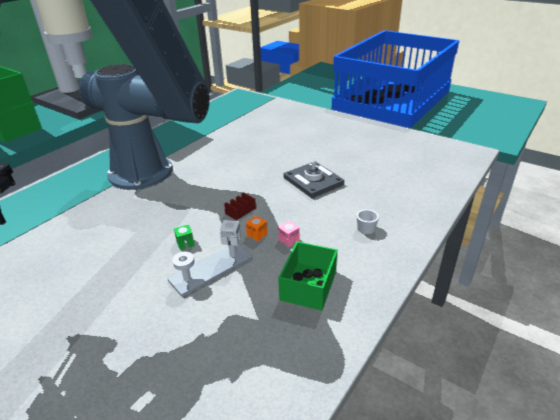

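The top view shows the cap at about (331,242), the ring at (385,259) and the screw at (147,251). In the scene view the cap is at (230,232) and the screw at (314,171). I'll enlarge those areas.

```bash
cat > h.py <<'E'
import numpy as np,pickle
def ray(c,u,v,z):
    M=np.array(c["camera_from_world"]);R=M[:3,:3];o=-R.T@M[:3,3]
    d=R.T@np.array([(u-c["cx"])/c["fx"],(v-c["cy"])/c["fy"],1]); return o+d*(z-o[2])/d[2]
def proj(c,p):
    M=np.array(c["camera_from_world"]);q=M[:3,:3]@np.array(p)+M[:3,3]
    return np.array([c["fx"]*q[0]/q[2]+c["cx"],c["fy"]*q[1]/q[2]+c["cy"]])
E
python3 - <<'E'
import cv2,numpy as np
t=cv2.imread("pics/top1.png");s=cv2.imread("pics/scene1.png")
f=lambda i,x,y:cv2.resize(cv2.convertScaleAbs(i[y:y+38,x:x+50],alpha=1.3,beta=10),(400,300),interpolation=cv2.INTER_CUBIC)
cv2.imwrite("pics/crop1.png",np.vstack([np.hstack([f(t,306,223),f(t,122,232)]),np.hstack([f(s,205,213),f(s,289,155)])]))
E
```

```text
(no output)
```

View pics/crop1.png

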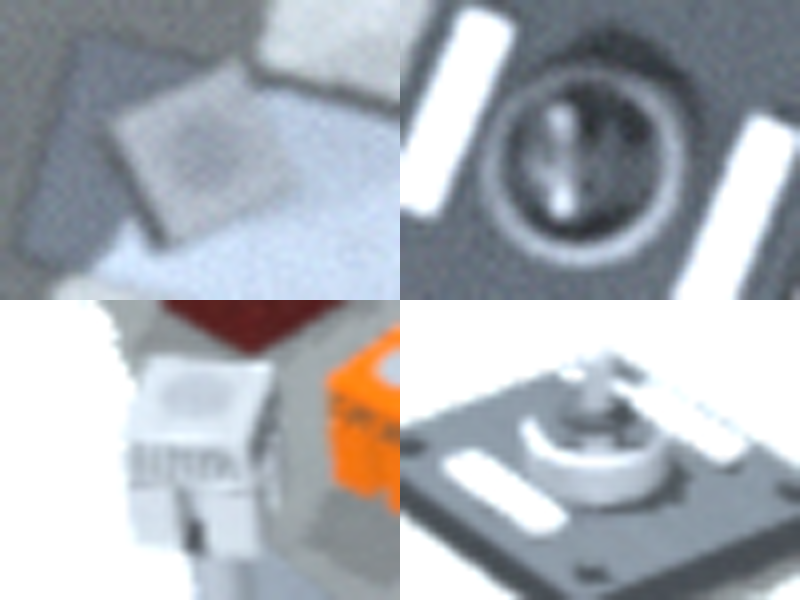

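Run:
```python
from h import *
from scipy.spatial.transform import Rotation as R
t=pickle.load(open("top.pkl","rb"));s=pickle.load(open("scene.pkl","rb"))
g=lambda a,b,x,y:(a/8+x-.44,b/8+y-.44)
c=np.array([ray(t,*g(a,b,306,223),.105) for a,b in[(112,127),(240,65),(298,190),(165,248)]])
print(c,c.mean(0));
for i in range(4): d=c[(i+1)%4]-c[i]; print(np.linalg.norm(d),np.degrees(np.arctan2(d[1],d[0])))
# scene top corners
c2=np.array([ray(s,*g(a,b,205,213),.105) for a,b in[(145,357-300),(272,362-300),(240,452-300),(132,440-300)]])
print("scene cap",c2,c2.mean(0))
for i in range(4): d=c2[(i+1)%4]-c2[i]; print(np.linalg.norm(d),np.degrees(np.arctan2(d[1],d[0])))
print("boss top",ray(t,*g(184,166,122,232),.04)," scene boss",ray(s,*g(197,437-300,289,155),.04))
a=ray(t,*g(160,105,122,232),.06);b=ray(t,*g(160,217,122,232),.06);print("pin",a,b,(a+b)/2)
print("ring",ray(t,385.5,259,.076))
# fixture corners
f=np.array([ray(t,*p,.02) for p in[(138,212),(186,229),(163,291),(110,272)]]);print(f.mean(0))
o=R.from_quat([.97265,.23227,0,-.00094]).as_matrix();print(o)
```

```text
[[ 0.54532382 -0.12960186  0.105     ]
 [ 0.56264066 -0.16436113  0.105     ]
 [ 0.52895136 -0.17990818  0.105     ]
 [ 0.5128401  -0.1439006   0.105     ]] [ 0.53743899 -0.15444294  0.105     ]
0.038834004530880914 -63.517818005848994
0.03710363410493241 -155.22746818278827
0.03944766803463361 114.10568545709127
0.03549149082732493 23.75821541128894
scene cap [[ 0.51301879 -0.15126234  0.105     ]
 [ 0.54680123 -0.13205318  0.105     ]
 [ 0.56699916 -0.17080591  0.105     ]
 [ 0.53685574 -0.18394096  0.105     ]] [ 0.54091873 -0.1595156   0.105     ]
0.038861871302402214 29.623165387664457
0.04370046523491475 -62.4714698783093
0.03288091611644974 -156.4547483963455
0.04044863610986847 126.10835378099544
boss top [0.5128951  0.26423726 0.04      ]  scene boss [0.51958044 0.25332702 0.04      ]
pin [0.52916229 0.26640109 0.06      ] [0.4977581  0.26494981 0.06      ] [0.51346019 0.26567545 0.06      ]
ring [ 0.50372277 -0.27962939  0.076     ]
[0.5174927  0.25868603 0.02      ]
[[ 8.92101106e-01  4.51835618e-01 -4.36668360e-04]
 [ 4.51835618e-01 -8.92099339e-01  1.82858518e-03]
 [ 4.36668360e-04 -1.82858518e-03 -9.99998233e-01]]
```

```bash
cat > ov.py <<'E'
from h import *
import cv2
def ov(name,c,lines,x,y,w=50,h=38,k=8):
    im=c["image"][:,:,::-1]
    o=cv2.resize(cv2.convertScaleAbs(im[y:y+h,x:x+w],alpha=1.1),(w*k,h*k),interpolation=cv2.INTER_CUBIC)
    for P,col in lines:
        q=np.array([(proj(c,p)+.5-[x,y])*k-.5 for p in P]); cv2.polylines(o,[q.round().astype(np.int32)],False,col,1)
    return o
circ=lambda x,y,z,r:[(x+r*np.cos(a),y+r*np.sin(a),z) for a in np.linspace(0,6.2832,49)]
def sq(x,y,z,a,h=.02): 
    ca,sa=np.cos(a),np.sin(a); return [(x+h*(ca*i-sa*j),y+h*(sa*i+ca*j),z) for i,j in[(1,1),(1,-1),(-1,-1),(-1,1),(1,1)]]
E
python3 - <<'E'
from ov import *
t=pickle.load(open("top.pkl","rb"));s=pickle.load(open("scene.pkl","rb"))
# fixture fit by threshold in top
g=cv2.cvtColor(t["image"],cv2.COLOR_RGB2GRAY)[195:305,95:200]
m=cv2.morphologyEx((g<85).astype(np.uint8),cv2.MORPH_CLOSE,np.ones((9,9)))
cs=max(cv2.findContours(m,0,1)[0],key=cv2.contourArea);r=cv2.minAreaRect(cs);b=cv2.boxPoints(r)+[95,195]
w=np.array([ray(t,*p,.02) for p in b]);print(r,w.mean(0),np.linalg.norm(np.diff(w,axis=0),axis=1))
x,y=.5145,.262;G=(0,255,0);Rd=(0,0,255);Y=(0,255,255)
def fx(x,y): return [(circ(x,y,.04,.028),G),(circ(x,y,.072,.007),Rd),(circ(x,y,.02,.028),Y)]
cap=[(sq(.538,-.156,.105,np.radians(25)),G),(sq(.538,-.156,.06,np.radians(25)),Rd)]
A=np.hstack([ov(0,t,cap,306,223),ov(0,t,fx(x,y),122,232)]);B=np.hstack([ov(0,s,cap,205,213),ov(0,s,fx(x,y),289,155)])
cv2.imwrite("pics/ov1.png",np.vstack([A,B])[:600])
E
```

```text
((53.21333312988281, 55.82103729248047), (55.32742691040039, 67.95053100585938), 22.109447479248047) [0.51792995 0.26113825 0.02      ] [0.15727223 0.13153715 0.15654799]
```

View pics/ov1.png

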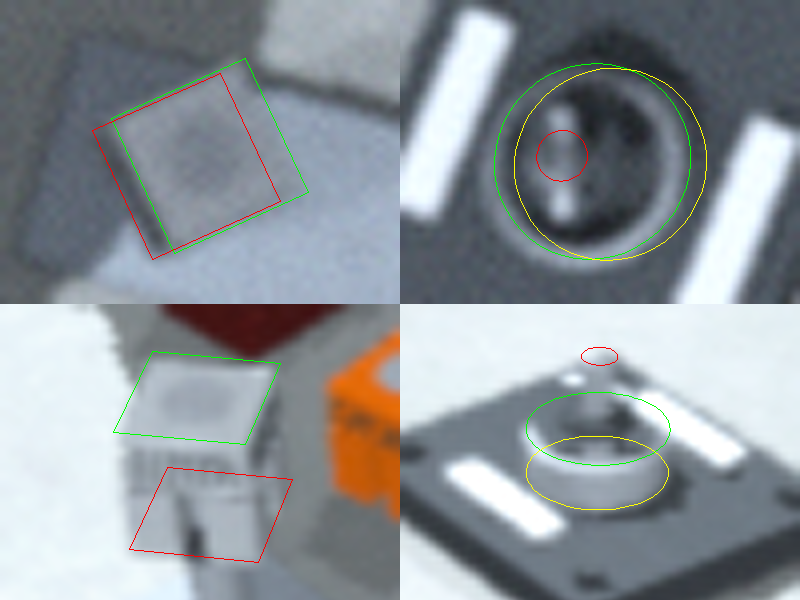

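```bash
cat > mv.py <<'E'
import numpy as np
from plant import env
from scipy.spatial.transform import Rotation as R
def to(x,y,z,yaw):
    o=env.get_obs();T=R.from_quat(o["tool_rot"])
    W=R.from_matrix(np.array([[np.cos(yaw),np.sin(yaw),0],[np.sin(yaw),-np.cos(yaw),0],[0,0,-1]]))
    print("shift mm",(T.inv().apply(np.array([x,y,z])-o["tcp_pos"])*1e3).round(1),"turn",(T.inv()*W).as_rotvec().round(4),"t",o["time_s"])
def st():
    o=env.get_obs();M=R.from_quat(o["tool_rot"]).as_matrix()
    print("t",o["time_s"],"tcp",o["tcp_pos"].round(4),"yaw",np.arctan2(M[1,0],M[0,0]).round(4),"tilt",M[:2,2].round(4),"q",o["joint_positions"].round(3),"F",o["contact_force"].round(1),"T",o["torque"].round(2),"open",round(o["opening"],4),"g",o["gripper_force"])
E
python3 -c "
from mv import *
to(.537,-.155,.17,2.007)"
```

```text
shift mm [ 408.9 -243.3   71. ] turn [-1.2000e-03 -1.7000e-03 -1.5382e+00] t 0.1
```

Emit:
{"op": "send_rows", "data": {
  "series": [
    [409, -243, 71, 0, 0, -1.538, 100],
    [409, -243, 71, 0, 0, -1.538, 100],
    [409, -243, 71, 0, 0, -1.538, 100],
    [409, -243, 71, 0, 0, -1.538, 100],
    [409, -243, 71, 0, 0, -1.538, 100],
    [409, -243, 71, 0, 0, -1.538, 100],
    [409, -243, 71, 0, 0, -1.538, 100],
    [409, -243, 71, 0, 0, -1.538, 100],
    [409, -243, 71, 0, 0, -1.538, 100],
    [409, -243, 71, 0, 0, -1.538, 100],
    [409, -243, 71, 0, 0, -1.538, 100],
    [409, -243, 71, 0, 0, -1.538, 100],
    [409, -243, 71, 0, 0, -1.538, 100],
    [409, -243, 71, 0, 0, -1.538, 100],
    [409, -243, 71, 0, 0, -1.538, 100],
    [409, -243, 71, 0, 0, -1.538, 100]
  ]
}}

```text
time_s: 1.7
tcp_pos: [0.5373, -0.1567, 0.1704]
tool_rot: [0.538, 0.843, 0.0, 0.0]
contact_force: [0.0, 0.4, -0.9]
opening: 0.0867
gripper_force: 0.0
```

```bash
python3 -c "
from mv import *
st();to(.537,-.155,.0925,2.007)"
```

```text
t 1.7 tcp [ 0.5373 -0.1567  0.1704] yaw 2.0052 tilt [ 0.0002 -0.0001] q [-0.483  0.534  1.667  0.     0.94  -0.918] F [ 0.   0.4 -0.9] T [ 0.01 -0.1   0.  ] open 0.0867 g 0.0
shift mm [ 1.6  0.5 77.9] turn [ 0.0001  0.0001 -0.0018] t 1.7
```

Emit:
{"op": "send_rows", "data": {
  "series": [
    [1.5, 0.5, 30, 0, 0, 0, 100],
    [1.5, 0.5, 60, 0, 0, 0, 100],
    [1.5, 0.5, 78, 0, 0, 0, 100],
    [1.5, 0.5, 78, 0, 0, 0, 100],
    [1.5, 0.5, 78, 0, 0, 0, 30],
    [1.5, 0.5, 78, 0, 0, 0, 0],
    [1.5, 0.5, 78, 0, 0, 0, 0],
    [1.5, 0.5, 78, 0, 0, 0, 0],
    [1.5, 0.5, 78, 0, 0, 0, 0],
    [1.5, 0.5, 78, 0, 0, 0, 0],
    [1.5, 0.5, 78, 0, 0, 0, 0],
    [1.5, 0.5, 78, 0, 0, 0, 0]
  ],
  "force": 20
}}

```text
time_s: 2.9
tcp_pos: [0.5374, -0.1544, 0.0925]
tool_rot: [0.537, 0.843, 0.0, 0.0]
contact_force: [-1.0, 0.4, 1.5]
opening: 0.0404
gripper_force: 19.8
```

```bash
python3 -c "
from mv import *
st()"
```

```text
t 2.9 tcp [ 0.5374 -0.1544  0.0925] yaw 2.0067 tilt [ 0.0003 -0.    ] q [-0.48   0.655  1.719  0.     0.767 -0.916] F [-1.   0.4  1.5] T [ 0.06 -0.13  0.01] open 0.0404 g 19.783017276786268
```

Emit:
{"op": "send_rows", "data": {
  "series": [
    [0, 0, -25, 0, 0, 0, 0],
    [0, 0, -50, 0, 0, 0, 0],
    [0, 0, -75, 0, 0, 0, 0],
    [0, 0, -75, 0, 0, 0, 0],
    [0, 0, -75, 0, 0, 0, 0]
  ],
  "force": 30
}}

```text
time_s: 3.4
tcp_pos: [0.537, -0.1543, 0.167]
tool_rot: [0.537, 0.843, -0.0, -0.0]
contact_force: [-0.4, 0.3, -2.4]
opening: 0.0401
gripper_force: 29.7
```

```bash
python3 -c "
from mv import *
st();to(.514,.2625,.165,3.17)"
```

```text
t 3.4 tcp [ 0.537  -0.1543  0.167 ] yaw 2.0068 tilt [-0.0001  0.    ] q [-0.48   0.538  1.672 -0.     0.931 -0.916] F [-0.4  0.3 -2.4] T [-0.01 -0.09 -0.01] open 0.0401 g 29.71607067156583
shift mm [387.5 155.1   2. ] turn [-0.0000e+00 -1.0000e-04 -1.1632e+00] t 3.4
```

Emit:
{"op": "send_rows", "data": {
  "series": [
    [40, 15, 2, 0, 0, -0.12, 0],
    [80, 31, 2, 0, 0, -0.24, 0],
    [120, 48, 2, 0, 0, -0.36, 0],
    [160, 64, 2, 0, 0, -0.48, 0],
    [200, 80, 2, 0, 0, -0.6, 0],
    [240, 96, 2, 0, 0, -0.72, 0],
    [280, 112, 2, 0, 0, -0.84, 0],
    [320, 128, 2, 0, 0, -0.96, 0],
    [360, 144, 2, 0, 0, -1.08, 0],
    [387.5, 155, 2, 0, 0, -1.163, 0],
    [387.5, 155, 2, 0, 0, -1.163, 0],
    [387.5, 155, 2, 0, 0, -1.163, 0],
    [387.5, 155, 2, 0, 0, -1.163, 0]
  ]
}}

```text
time_s: 4.7
tcp_pos: [0.5134, 0.2611, 0.164]
tool_rot: [-0.013, 1.0, -0.001, -0.001]
contact_force: [-0.2, -0.2, -1.2]
opening: 0.0398
gripper_force: 29.7
```

Run:
```python
from mv import *
from ov import *
st(); p=env.get_obs()["tcp_pos"]
x,y=.514,.2625;G=(0,255,0);Rd=(0,0,255);Y=(0,255,255)
t=env.camera("top");s=env.camera("scene")
pickle.dump((t,s),open("fix.pkl","wb"))
L=[(circ(x,y,.04,.028),G),(circ(x,y,.072,.007),Rd),(sq(p[0],p[1],p[2]-.032,.03),Y),(sq(p[0],p[1],p[2]+.013,.03),Y)]
cv2.imwrite("pics/ov2.png",np.hstack([ov(0,t,L,115,215,50,75),ov(0,s,L,289,112,50,75)]))
```

```text
t 4.7 tcp [0.5134 0.2611 0.164 ] yaw -3.1147 tilt [-0.0027 -0.0013] q [ 2.770e-01  5.630e-01  1.629e+00 -1.000e-03  9.530e-01 -1.321e+00] F [-0.2 -0.2 -1.2] T [ 0.1  -0.16 -0.04] open 0.0398 g 29.716072124429047
```

View pics/ov2.png

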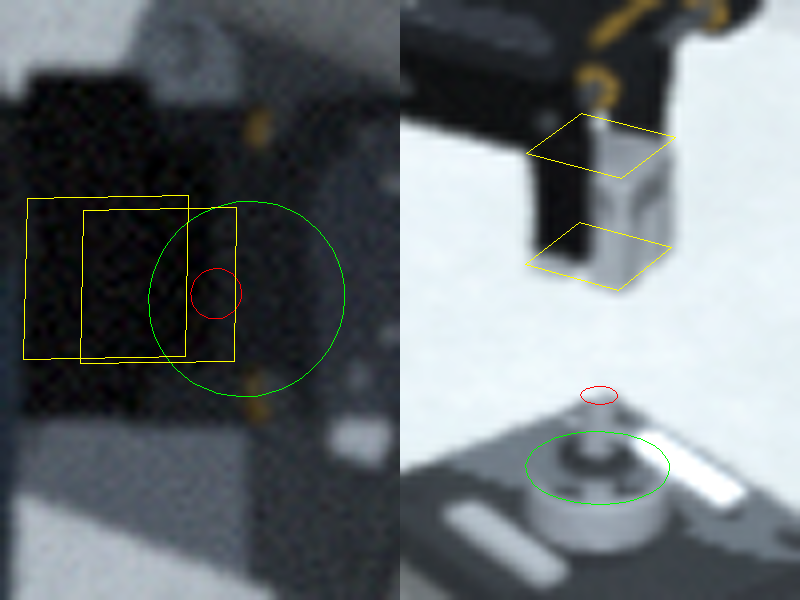

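The scene view shows the gripped cap at about (600,200) in the enlarged crop, matching the model to within a pixel. It hangs above the screw, whose tip is at about (600,397).

```bash
python3 -c "
from mv import *
st();to(.514,.263,.109,3.17)"
```

```text
t 4.8 tcp [0.514  0.2609 0.1647] yaw -3.1155 tilt [-0.0014 -0.0006] q [ 0.276  0.562  1.628 -0.     0.953 -1.321] F [-0.4  0.6 -1.2] T [ 0.17 -0.13  0.04] open 0.0398 g 29.716040091589093
shift mm [-0.1  2.1 55.7] turn [-0.0006 -0.0014 -0.0023] t 4.8
```

Emit:
{"op": "send_rows", "data": {
  "series": [
    [0, 1, 20, 0, 0, 0, 0],
    [0, 1.5, 40, 0, 0, 0, 0],
    [0, 1.5, 55, 0, 0, 0, 0],
    [0, 1.5, 55, 0, 0, 0, 0],
    [0, 1.5, 55, 0, 0, 0, 0],
    [0, 1.5, 55, 0, 0, 0, 0]
  ]
}}

```text
time_s: 5.4
tcp_pos: [0.515, 0.2635, 0.1112]
tool_rot: [-0.014, 1.0, 0.0, 0.001]
contact_force: [0.0, -0.2, -1.9]
opening: 0.0395
gripper_force: 29.7
```

Run:
```python
from mv import *
from ov import *
st(); p=env.get_obs()["tcp_pos"]
s=env.camera("scene");st()
pickle.dump(s,open("fix2.pkl","wb"))
G=(0,255,0);Y=(0,255,255);Rd=(0,0,255)
L=[(circ(.514,.263,.072,.007),Rd),(circ(.514,.263,.02,.028),G),(sq(p[0],p[1],p[2]-.032,.03),Y),(sq(p[0],p[1],p[2]+.013,.03),Y)]
L0=[]
cv2.imwrite("pics/ov3.png",np.hstack([ov(0,s,L0,289,130,50,60),ov(0,s,L,289,130,50,60)]))
```

```text
t 5.4 tcp [0.515  0.2635 0.1112] yaw -3.1143 tilt [0.0018 0.0005] q [ 0.28   0.643  1.661 -0.     0.836 -1.318] F [ 0.  -0.2 -1.9] T [ 0.13 -0.11 -0.02] open 0.0395 g 29.716105149127543
t 5.45 tcp [0.515  0.2637 0.1113] yaw -3.114 tilt [0.002  0.0006] q [ 0.28   0.643  1.661 -0.     0.836 -1.318] F [-0.   0.1 -1.9] T [ 0.06 -0.19 -0.01] open 0.0397 g 29.71617963630706
```

View pics/ov3.png

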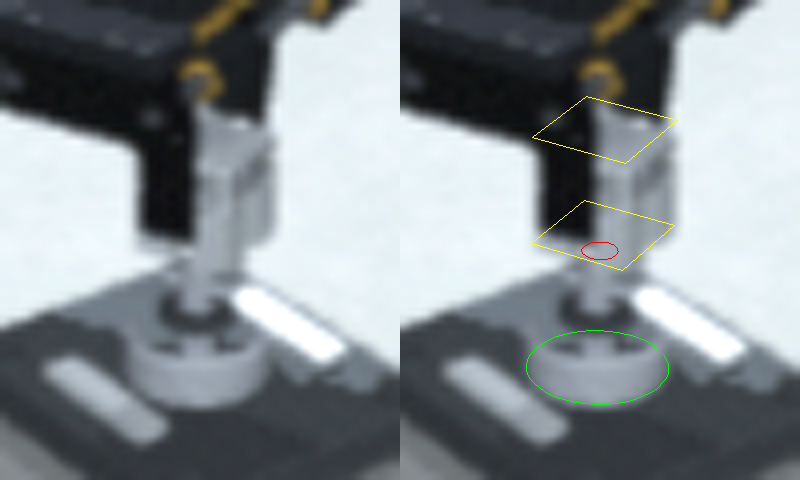

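The cap hangs straight over the rod: its right edge is at about 673 in the crop against 677 for the model, and the boss is centred at about 598. I'll lower it gently.

Emit:
{"op": "send_rows", "data": {
  "series": [
    [0, 0, 3, 0, 0, 0, 0],
    [0, 0, 6, 0, 0, 0, 0],
    [0, 0, 8, 0, 0, 0, 0],
    [0, 0, 9, 0, 0, 0, 0],
    [0, 0, 10, 0, 0, 0, 0],
    [0, 0, 10, 0, 0, 0, 0],
    [0, 0, 10, 0, 0, 0, 0]
  ]
}}

```text
time_s: 6.15
tcp_pos: [0.5139, 0.2638, 0.1001]
tool_rot: [-0.014, 1.0, -0.0, -0.0]
contact_force: [-2.0, 0.3, -2.0]
opening: 0.0399
gripper_force: 29.7
```

```bash
python3 -c "
from mv import *
st()"
```

```text
t 6.15 tcp [0.5139 0.2638 0.1001] yaw -3.1133 tilt [-0.0005 -0.0001] q [ 0.281  0.66   1.667  0.     0.815 -1.318] F [-2.   0.3 -2. ] T [ 0.13 -0.07  0.01] open 0.0399 g 29.71585596911609
```

Emit:
{"op": "send_rows", "data": {
  "series": [
    [0, 0, 3, 0, 0, 0, 0],
    [0, 0, 6, 0, 0, 0, 0],
    [0, 0, 8, 0, 0, 0, 0],
    [0, 0, 10, 0, 0, 0, 0],
    [0, 0, 11, 0, 0, 0, 0],
    [0, 0, 11, 0, 0, 0, 0]
  ]
}}

```text
time_s: 6.75
tcp_pos: [0.5138, 0.2638, 0.089]
tool_rot: [-0.014, 1.0, -0.0, -0.0]
contact_force: [-1.8, 0.9, -1.6]
opening: 0.0399
gripper_force: 29.7
```

```bash
python3 -c "
from mv import *
st()"
```

```text
t 6.75 tcp [0.5138 0.2638 0.089 ] yaw -3.1134 tilt [-0.0008 -0.0001] q [ 0.281  0.678  1.673  0.     0.792 -1.318] F [-1.8  0.9 -1.6] T [0.29 0.18 0.06] open 0.0399 g 29.715392463840544
```

Emit:
{"op": "send_rows", "data": {
  "series": [
    [0, 0, 2, 0, 0, 0, 0],
    [0, 0, 4, 0, 0, 0, 0],
    [0, 0, 5, 0, 0, 0, 0],
    [0, 0, 6, 0, 0, 0, 0],
    [0, 0, 6.5, 0, 0, 0, 0],
    [0, 0, 6.5, 0, 0, 0, 0]
  ]
}}

```text
time_s: 7.35
tcp_pos: [0.5139, 0.2638, 0.0826]
tool_rot: [-0.014, 1.0, -0.0, -0.0]
contact_force: [-2.0, 1.0, -0.3]
opening: 0.04
gripper_force: 29.7
```

```bash
python3 -c "
from mv import *
st()"
```

```text
t 7.35 tcp [0.5139 0.2638 0.0826] yaw -3.1134 tilt [-0.0006 -0.    ] q [ 0.281  0.688  1.676  0.     0.779 -1.318] F [-2.   1.  -0.3] T [ 0.41  0.34 -0.04] open 0.04 g 29.715146496891975
```

Emit:
{"op": "send_rows", "data": {
  "series": [
    [0, 0, 0.5, 0, 0, 0, 0],
    [0, 0, 1, 0, 0, 0, 0],
    [0, 0, 1, 0, 0, 0, 0],
    [0, 0, 1, 0, 0, 0, 0]
  ]
}}

```text
time_s: 7.75
tcp_pos: [0.5139, 0.2639, 0.0817]
tool_rot: [-0.014, 1.0, 0.0, -0.0]
contact_force: [-3.2, 1.8, -1.0]
opening: 0.04
gripper_force: 29.7
```

Emit:
{"op": "send_rows", "data": {
  "series": [
    [0, 0, 0.5, 0, 0, 0, 0],
    [0, 0, 1, 0, 0, 0, 0],
    [0, 0, 1, 0, 0, 0, 0],
    [0, 0, 1, 0, 0, 0, 0]
  ]
}}

```text
time_s: 8.15
tcp_pos: [0.5139, 0.2639, 0.0815]
tool_rot: [-0.014, 1.0, 0.0, -0.0]
contact_force: [-4.4, 1.7, 5.6]
opening: 0.0402
gripper_force: 29.7
```

Emit:
{"op": "send_rows", "data": {
  "series": [
    [0.3, 0, 0, 0, 0, 0.1, 0],
    [0.7, 0, 0, 0, 0, 0.2, 0],
    [0.7, 0, 0.2, 0, 0, 0.3, 0],
    [0.7, 0, 0.3, 0, 0, 0.4, 0],
    [0.7, 0, 0.4, 0, 0, 0.5, 0],
    [0.7, 0, 0.5, 0, 0, 0.6, 0],
    [0.7, 0, 0.6, 0, 0, 0.7, 0],
    [0.7, 0, 0.8, 0, 0, 0.8, 0],
    [0.7, 0, 0.9, 0, 0, 0.9, 0],
    [0.7, 0, 1.1, 0, 0, 1.0, 0],
    [0.7, 0, 1.1, 0, 0, 1.0, 0]
  ]
}}

```text
time_s: 9.25
tcp_pos: [0.5138, 0.264, 0.0803]
tool_rot: [0.467, 0.884, 0.0, 0.0]
contact_force: [-4.1, 2.2, 5.2]
opening: 0.0398
gripper_force: 29.7
```

```bash
python3 -c "
from mv import *
st()"
```

```text
t 9.25 tcp [0.5138 0.264  0.0803] yaw 2.1699 tilt [0.001  0.0005] q [ 0.281  0.691  1.678  0.     0.771 -0.318] F [-4.1  2.2  5.2] T [ 0.34  0.64 -0.01] open 0.0398 g 29.706638767383993
```

Emit:
{"op": "send_rows", "data": {
  "series": [
    [0.4, -0.2, 0.1, 0, 0, 0.1, 0],
    [0.8, -0.4, 0.2, 0, 0, 0.2, 0],
    [0.8, -0.4, 0.4, 0, 0, 0.3, 0],
    [0.8, -0.4, 0.5, 0, 0, 0.4, 0],
    [0.8, -0.4, 0.6, 0, 0, 0.5, 0],
    [0.8, -0.4, 0.8, 0, 0, 0.6, 0],
    [0.8, -0.4, 0.9, 0, 0, 0.7, 0],
    [0.8, -0.4, 1.0, 0, 0, 0.8, 0],
    [0.8, -0.4, 1.2, 0, 0, 0.9, 0],
    [0.8, -0.4, 1.3, 0, 0, 1.0, 0],
    [0.8, -0.4, 1.4, 0, 0, 1.1, 0],
    [0.8, -0.4, 1.5, 0, 0, 1.2, 0],
    [0.8, -0.4, 1.5, 0, 0, 1.2, 0]
  ]
}}

```text
time_s: 10.55
tcp_pos: [0.5136, 0.2642, 0.0788]
tool_rot: [0.884, 0.467, 0.001, 0.0]
contact_force: [-1.8, -0.2, 4.9]
opening: 0.0401
gripper_force: 29.7
```

```bash
python3 -c "
from mv import *
st()"
```

```text
t 10.55 tcp [0.5136 0.2642 0.0788] yaw 0.972 tilt [0.0021 0.0001] q [ 2.820e-01  6.930e-01  1.679e+00 -1.000e-03  7.670e-01  8.810e-01] F [-1.8 -0.2  4.9] T [0.11 0.43 0.04] open 0.0401 g 29.71302563790232
```

Emit:
{"op": "send_rows", "data": {
  "series": [
    [0, 0, 0.1, 0, 0, 0.1, 0],
    [0, 0, 0.2, 0, 0, 0.2, 0],
    [0, 0, 0.4, 0, 0, 0.3, 0],
    [0, 0, 0.5, 0, 0, 0.4, 0],
    [0, 0, 0.6, 0, 0, 0.5, 0],
    [0, 0, 0.8, 0, 0, 0.6, 0],
    [0, 0, 0.8, 0, 0, 0.6, 0]
  ]
}}

```text
time_s: 11.25
tcp_pos: [0.5136, 0.2642, 0.078]
tool_rot: [0.983, 0.185, 0.001, 0.0]
contact_force: [-2.7, 0.4, 4.3]
opening: 0.0396
gripper_force: 29.7
```

```bash
python3 -c "
from mv import *
st()"
```

```text
t 11.25 tcp [0.5136 0.2642 0.078 ] yaw 0.3723 tilt [0.0023 0.0002] q [ 2.820e-01  6.950e-01  1.680e+00 -1.000e-03  7.650e-01  1.481e+00] F [-2.7  0.4  4.3] T [ 0.07  0.52 -0.02] open 0.0396 g 29.708941653370857
```

Emit:
{"op": "send_rows", "data": {
  "series": [
    [0, 0, 0.1, 0, 0, 0.1, 0],
    [0, 0, 0.2, 0, 0, 0.2, 0],
    [0, 0, 0.2, 0, 0, 0.2, 0]
  ]
}}

```text
time_s: 11.55
tcp_pos: [0.5136, 0.2642, 0.0778]
tool_rot: [0.996, 0.086, 0.001, 0.0]
contact_force: [-2.7, 0.3, 5.0]
opening: 0.0403
gripper_force: 29.7
```

```bash
python3 -c "
from mv import *
st()"
```

```text
t 11.55 tcp [0.5136 0.2642 0.0778] yaw 0.1723 tilt [0.0022 0.0002] q [ 2.820e-01  6.950e-01  1.680e+00 -1.000e-03  7.650e-01  1.681e+00] F [-2.7  0.3  5. ] T [ 0.11  0.5  -0.04] open 0.0403 g 29.707716484554112
```

Emit:
{"op": "send_rows", "data": {
  "series": [
    [0, 0, 0.1, 0, 0, 0.1, 0],
    [0, 0, 0.2, 0, 0, 0.2, 0],
    [0, 0, 0.2, 0, 0, 0.2, 0]
  ]
}}

```text
time_s: 11.85
tcp_pos: [0.5137, 0.2642, 0.0775]
tool_rot: [1.0, -0.013, 0.001, -0.0]
contact_force: [-1.6, 0.3, 5.6]
opening: 0.0397
gripper_force: 29.7
```

```bash
python3 -c "
from mv import *
st()"
```

```text
t 11.85 tcp [0.5137 0.2642 0.0775] yaw -0.027 tilt [0.0024 0.0002] q [ 2.82e-01  6.96e-01  1.68e+00 -1.00e-03  7.64e-01  1.88e+00] F [-1.6  0.3  5.6] T [ 0.13  0.45 -0.01] open 0.0397 g 29.705672515556216
```

Emit:
{"op": "send_rows", "data": {
  "series": [
    [0, 0, 0.1, 0, 0, 0.1, 0],
    [0, 0, 0.2, 0, 0, 0.2, 0],
    [0, 0, 0.2, 0, 0, 0.2, 0]
  ]
}}

```text
time_s: 12.15
tcp_pos: [0.5137, 0.2642, 0.0773]
tool_rot: [0.994, -0.113, 0.001, -0.0]
contact_force: [-2.4, 0.1, 5.2]
opening: 0.0404
gripper_force: 29.8
```

```bash
python3 -c "
from mv import *
st()"
```

```text
t 12.15 tcp [0.5137 0.2642 0.0773] yaw -0.226 tilt [0.0025 0.0001] q [ 2.820e-01  6.960e-01  1.680e+00 -1.000e-03  7.640e-01  2.079e+00] F [-2.4  0.1  5.2] T [0.18 0.42 0.13] open 0.0404 g 29.785997006110847
```

Emit:
{"op": "send_rows", "data": {
  "series": [
    [0, 0, 0, 0, 0, 0.05, 0],
    [0, 0, 0, 0, 0, 0.1, 0],
    [0, 0, 0, 0, 0, 0.1, 0]
  ]
}}

```text
time_s: 12.45
tcp_pos: [0.5136, 0.2642, 0.0773]
tool_rot: [0.987, -0.16, 0.001, 0.0]
contact_force: [-1.7, 0.9, 5.4]
opening: 0.04
gripper_force: 30.4
```

```bash
python3 -c "
from mv import *
st()"
```

```text
t 12.45 tcp [0.5136 0.2642 0.0773] yaw -0.3218 tilt [ 0.0026 -0.0007] q [ 2.830e-01  6.960e-01  1.680e+00 -2.000e-03  7.640e-01  2.177e+00] F [-1.7  0.9  5.4] T [0.29 0.47 0.91] open 0.04 g 30.4468148640899
```

Emit:
{"op": "send_rows", "data": {
  "series": [
    [0, 0, 0, 0, 0, 0.05, 0],
    [0, 0, 0, 0, 0, 0.1, 0],
    [0, 0, 0, 0, 0, 0.1, 0]
  ]
}}

```text
time_s: 12.75
tcp_pos: [0.5145, 0.264, 0.0774]
tool_rot: [0.978, -0.209, 0.002, 0.0]
contact_force: [0.6, -1.1, 4.0]
opening: 0.0408
gripper_force: 31.9
```

```bash
python3 -c "
from mv import *
st()"
```

```text
t 12.75 tcp [0.5145 0.264  0.0774] yaw -0.4207 tilt [ 0.0046 -0.0012] q [ 0.282  0.696  1.679 -0.004  0.762  2.276] F [ 0.6 -1.1  4. ] T [-0.05  0.01  1.36] open 0.0408 g 31.924337498203386
```

Emit:
{"op": "send_rows", "data": {
  "series": [
    [0, 0, 0, 0, 0, -0.1, 0],
    [0, 0, 0, 0, 0, -0.2, 0],
    [0, 0, 0, 0, 0, -0.3, 0],
    [0, 0, -0.1, 0, 0, -0.4, 0],
    [0, 0, -0.2, 0, 0, -0.5, 0],
    [0, 0, -0.3, 0, 0, -0.6, 0],
    [0, 0, -0.4, 0, 0, -0.7, 0],
    [0, 0, -0.5, 0, 0, -0.8, 0],
    [0, 0, -0.6, 0, 0, -0.9, 0],
    [0, 0, -0.7, 0, 0, -1.0, 0],
    [0, 0, -0.7, 0, 0, -1.0, 0]
  ]
}}

```text
time_s: 13.85
tcp_pos: [0.5144, 0.2648, 0.0782]
tool_rot: [0.959, 0.282, 0.002, -0.001]
contact_force: [-0.3, 2.2, 5.1]
opening: 0.0408
gripper_force: 29.1
```

```bash
python3 -c "
from mv import *
st()"
```

```text
t 13.85 tcp [0.5144 0.2648 0.0782] yaw 0.5719 tilt [0.0036 0.0023] q [0.282 0.695 1.679 0.002 0.764 1.279] F [-0.3  2.2  5.1] T [ 0.35  0.09 -0.01] open 0.0408 g 29.097459657350555
```

Emit:
{"op": "send_rows", "data": {
  "series": [
    [0, 0, -0.1, 0, 0, -0.1, 0],
    [0, 0, -0.2, 0, 0, -0.2, 0],
    [0, 0, -0.4, 0, 0, -0.3, 0],
    [0, 0, -0.5, 0, 0, -0.4, 0],
    [0, 0, -0.6, 0, 0, -0.5, 0],
    [0, 0, -0.8, 0, 0, -0.6, 0],
    [0, 0, -0.9, 0, 0, -0.7, 0],
    [0, 0, -1.0, 0, 0, -0.8, 0],
    [0, 0, -1.1, 0, 0, -0.88, 0],
    [0, 0, -1.1, 0, 0, -0.88, 0],
    [0, 0, -1.1, 0, 0, -0.88, 0],
    [0, 0, -1.1, 0, 0, -0.88, 0]
  ]
}}

```text
time_s: 15.05
tcp_pos: [0.5136, 0.2652, 0.0793]
tool_rot: [0.748, 0.663, 0.002, -0.0]
contact_force: [-1.6, 2.5, 4.9]
opening: 0.0406
gripper_force: 29.1
```

Run:
```python
from mv import *
from ov import *
st(); p=env.get_obs()["tcp_pos"]
s=env.camera("scene")
cv2.imwrite("pics/ov4.png",ov(0,s,[],269,130,70,60))
```

```text
t 15.05 tcp [0.5136 0.2652 0.0793] yaw 1.4501 tilt [0.0021 0.0027] q [0.282 0.693 1.679 0.003 0.767 0.401] F [-1.6  2.5  4.9] T [0.61 0.32 0.01] open 0.0406 g 29.079586186999222
```

View pics/ov4.png

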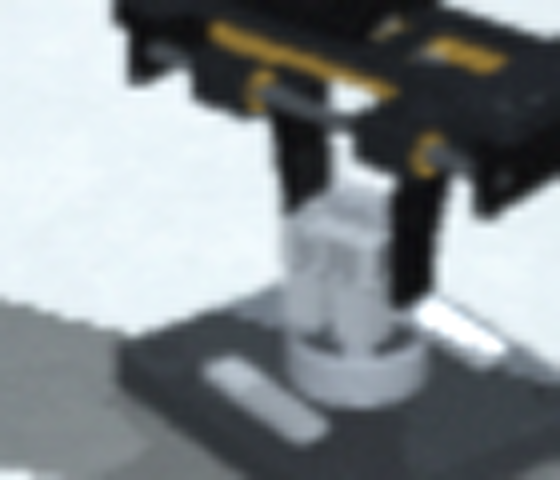

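The cap is seated on the collar at about (355,340) in the crop and still held. The rise of 2.0 mm matches a quarter turn. I'll nudge it slightly further to centre it in the tolerance, then hand in.

Emit:
{"op": "send_rows", "data": {
  "series": [
    [0, 0, 0, 0, 0, -0.05, 0],
    [0, 0, 0, 0, 0, -0.05, 0],
    [0, 0, 0, 0, 0, -0.05, 0],
    [0, 0, 0, 0, 0, -0.05, 0],
    [0, 0, 0, 0, 0, -0.05, 0]
  ]
}}

```text
time_s: 15.6
tcp_pos: [0.5135, 0.2652, 0.0793]
tool_rot: [0.732, 0.682, 0.002, -0.0]
contact_force: [-1.1, 2.6, 6.9]
opening: 0.0404
gripper_force: 29.1
```

```bash
python3 -c "
from mv import *
st();print(env.finish_job())"
```

```text
t 15.6 tcp [0.5135 0.2652 0.0793] yaw 1.5001 tilt [0.002  0.0027] q [0.282 0.693 1.679 0.003 0.767 0.351] F [-1.1  2.6  6.9] T [ 0.55  0.41 -0.  ] open 0.0404 g 29.083090596977854
the job is handed in; nothing more can be done
None
```

I seated the cap on the stop screw, turned it down to the hard stop and backed it off about a quarter turn (judged from wrist angle and height), then handed in at 15.6 s with the gripper still holding it at 29 N; no verdict came back.

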